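# Code a tin: patch under the nozzle, run key held over

## Task

Put the date code on the tin: slide the carrier with the tin along the worktop, without lifting it, until the white patch on the tin's lid lies centred right under the coder's nozzle, and let go of it. Then take the red-headed key from its wooden rest, push it fully home in the coder's key switch and only then turn it a quarter turn clockwise. The switch springs back and the coder runs only while the key is held over, so finish still gripping the key in the turned position; leave the tin under the nozzle and the other things on the worktop where they are.

Things in the scene. Friction and masses are not known exactly. Their poses are not given: they have to be found in the camera images.
- coder: white bench-top date coder, fixed. Origin on the worktop right below its nozzle; x away from the operator, y left. Column 62 mm wide, 106 mm behind the nozzle; arm 50 mm wide, underside 125 mm up, ends 25 mm before the nozzle; rear plinth from 100 mm behind the nozzle; console 33 mm high at y 130 to 210, x from -90 mm. Free in front and to the right of the nozzle
- nozzle_tip (a point): tip of the slim steel nozzle that points straight down, 62 mm above the worktop (about 15 mm above the tin's lid)
- key_slot (a point): middle of the slot's mouth in the square steel face (46 mm) of the black key switch (54 mm square), front of the console, 66 mm above the worktop. Axes as the coder's. Slot 18.5 mm long along x, 7.5 mm wide along y; it stays still when the key turns. The face is 8 mm thick, a rotor with its own keyway lies below
- slot_home (a point): where the blade's tip is when the key is home, 25 mm below the slot's mouth: the key's collar then rests on the face. Two sprung, slightly sticky pins press on the blade's flat sides from 10 mm down (up to about 8 N to push past; a small twist to and fro helps). Only within 2 mm of home is the blade clear below the face and free to turn
- key_switch (a joint): angle of the switch's rotor: 0 off (white dot), grows clockwise seen from above, stop at 1.5 rad (run, green dot). A spring turns it back to 0 with 0.015 to 0.09 N m. The key has 0.1 rad of play in it, so the key itself turns up to 1.6 rad
- carrier: loose aluminium carrier plate, 205 x 100 x 6 mm, 0.35 kg, lying flat on the worktop. Origin on its underside below the middle of the round nest (10 mm high ring round the tin); x points from the grip to the nest; the plate runs from x = -150 to +55 mm
- carrier_grip (a point): middle of the carrier's upright black grip, 34 mm above the worktop, 120 mm behind the nest's centre. The grip is a tab 44 mm long (along the carrier's x), 12 mm thick (along its y), its top 50 mm above the worktop; axes parallel to the carrier's
- tin: flat round tin, 86 mm across, 40 mm high, 0.23 kg, standing loose in the carrier's nest with 2 mm play all round, at any angle. Origin at the centre of its underside
- tin_mark (a point): centre of the round white patch, 18 mm across with a thin blue border, on the tin's lid, 22 mm from the lid's centre, 47 mm above the worktop
- key: loose double-bit key standing upright in its wooden rest, blade down, 66 mm long, 45 g. Origin at the blade's tip, z up. Blade 16 mm wide (x), 5 mm thick (y), 14.5 mm long, tip rounded (2.5 mm radius); round 6 mm shank; steel collar 24 mm across, 25 to 30 mm above the tip; red bow from 33 to 66 mm, 34 mm wide (x), 9 mm thick (y). Half a turn makes no difference
- key_bow (a point): middle of the key's red bow, 52 mm above the tip and 27 mm above the collar's underside; axes parallel to the key's
- key_rest: wooden block, 62 x 46 x 32 mm, fixed to the worktop, with a slot 18.5 x 7.5 mm in which the key stands 25 mm deep, its collar on the block. Origin at the centre of its underside, slot along its x
- mandarin: loose mandarin, 58 mm across, 53 mm high, a bystander
- mug: loose green and white mug, 64 x 89 x 48 mm, a bystander
- teaspoon: loose steel teaspoon, 130 mm long, a bystander
- tea_box: loose green and white carton, 50 x 68 x 92 mm, a bystander

How it is judged:
By the outcome, as a careful person would: the job done as asked, in the order asked, and still so for the second after the job is handed in, while the arm keeps its last pose, push and grip.
It also fails if it takes over 64 s, if anything falls off the work surface, if the arm or the gripper's body presses on something with over 40 N, if the wrist force passes 120 N, or if a joint passes its speed limit or range.

## Robot

A 7-joint arm with a two-finger parallel gripper is mounted at the origin on a cart in front of the work surface, level with it; the furniture and walls round the work are solid. World frame = base frame: x ahead of the robot, y to its left, z up, the work surface at z = 0. Lengths are in m, angles in rad, forces in N, time in s.
With the tool pointing down it reaches from about 0.4 to 0.85 m from the base axis. Payload 4.4 kg.
Tool frame: the origin (TCP) lies on the centre line of the jaws, within the pads' length; the fingertips stand 14 mm ahead of it and the grasp point (between the pads) lies 5 mm behind it; z points along the fingers, y is the line along which they close (so a half turn about z gives the same grasp; the last joint's range is limited). The gripper opens to 94 mm and grips with 3 to 60 N. Pads are 16 mm wide; open, the fingers measure 119 mm over their backs; the gripper's body (75 mm by 177 mm) begins 78 mm behind the grasp point.
Start: joints at [-1.368, 0.628, 0.038, 1.517, -0.027, 0.996, -0.02], TCP at [0.173, 0.627, 0.219] pointing down, gripper open.
Joint ranges: [-3.06, 3.06], [-0.37, 2.12], [-1.25, 1.32], [0.18, 2.47], [-1.1, 4.24], [0.23, 1.98], [-2.94, 2.94]. Speed limits (rad/s): [2.57, 2.57, 3.14, 3.14, 3.14, 3.14, 3.14].

## Interface

Orientations are given as a 3x3 rotation matrix whose columns are the frame's x, y, z axes.
In Python, from station import r, capture, workorder gives the robot as it stands.
- The arm moves only by the shell command python3 -m jog 'ROWS' [FORCE]. ROWS is JSON, a list of rows, each an object with "jaw": the opening, from 0 (shut) to 1 (fully open); "travel": the shift along the world's x, y, z in cm, a list of three; "yaw": the turn about the world's z in rad. A call has 1 to 20 rows; each row is the pose to reach, as a shift and turn from the pose commanded when the call began; what a row does not reach only later rows make up. A row lasts 1/12 s, in which the tool goes at most 41.7 mm and 7.16 degrees, less where a joint would pass 70% of its speed; a pose out of reach is approached as far as the arm can. A call with a gripper value outside its range is refused whole. The fingers move at their own pace and stop on an object; FORCE is the grip in N (left out, the last holds). Time passes only in rows, so rows that repeat a pose let the fingers close. It gives the time, the measured TCP pose, the force, the opening and the grip force at its end, in the units of the state.
- r.get_state(): the state, without advancing time (a new reading comes with each control period).
- capture(name): name is "side" or "top"; returns a dict with "image" (420x560x3 uint8, red, green, blue), "camera_matrix" (3x3 intrinsics, pixels), "T" (4x4, takes a point from camera to world coordinates). Camera axes: x right, y up, looking along -z (the intrinsics and any distortion apply to the point x, -y, -z); pixel columns grow to the right and rows downward; lengths in m; the calibration is good to about 2 mm. A picture is of the moment at which its call begins. There is no depth.
- workorder.close_job(): hands the job in; it is judged then, once.
The state is a dict: "time_s": time; "joint_pos": joint angles; "joint_vel": joint speeds; "joint_torque": joint torques, N m; "position": TCP position; "orientation": TCP orientation; "contact_force": force on the tool from outside, world axes, zero at the start; "moment": the same for the moment, N m; "gripper_width": finger opening in m; "grasp_force": force on a finger pad.
Only numpy, scipy, OpenCV 4.12 (cv2) and the standard library are available. Lean on these libraries where they do the work, as an engineer would, in place of code of your own. Each camera call takes 0.05 s, during which the arm holds its last target. There are 200 camera calls.

## Working session

There is one attempt and no reset: what is moved stays moved. The work goes in short steps, Python scripts to look and compute and a shell command to move; the robot and the scene stay as the last step left them, time stands still between calls to the robot, and variables do not carry over. Pictures are saved under pics/ and viewed, at most 12 in all, crops included, and the job is handed in when it is done.

```bash
mkdir -p pics; ls; python3 - <<'E'
from station import r,capture
import cv2,numpy as np
s=r.get_state();print(s['time_s'],s['position'],np.round(s['orientation'],3).tolist(),s['gripper_width'])
for n in('top','side'):
    c=capture(n);cv2.imwrite(f'pics/{n}0.png',c['image'][:,:,::-1]);print(n,np.round(c['camera_matrix'],1).tolist(),np.round(c['T'],3).tolist(),c.keys())
E
```

```text
pics
0.0 [0.17239279 0.62606019 0.21858562] [[-0.964, 0.266, -0.0], [0.266, 0.964, -0.002], [0.0, -0.002, -1.0]] 0.09385683250959163
top [[458.3, 0.0, 284.3], [0.0, 458.3, 210.6], [0.0, 0.0, 1.0]] [[-0.025, 0.995, -0.097, 0.352], [-1.0, -0.024, 0.011, 0.267], [0.009, 0.097, 0.995, 1.327], [0.0, 0.0, 0.0, 1.0]] dict_keys(['image', 'camera_matrix', 'T'])
side [[515.1, 0.0, 280.8], [0.0, 515.1, 211.5], [0.0, 0.0, 1.0]] [[1.0, 0.018, -0.009, 0.463], [-0.018, 0.648, -0.762, -0.747], [-0.007, 0.762, 0.648, 0.921], [0.0, 0.0, 0.0, 1.0]] dict_keys(['image', 'camera_matrix', 'T'])
```

View pics/top0.png

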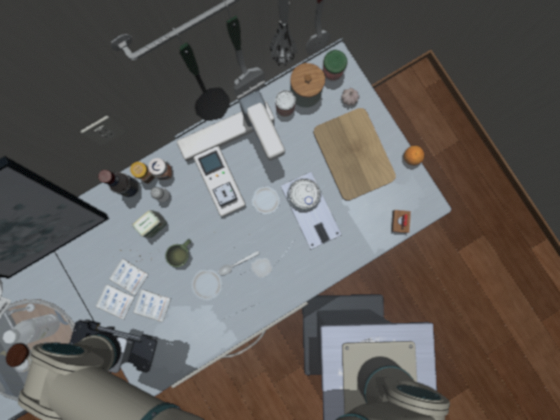

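View pics/side0.png

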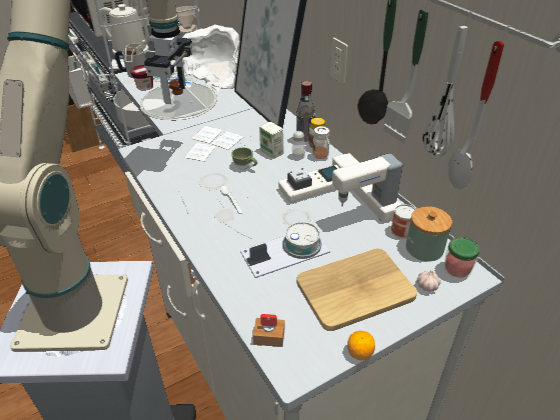

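The top view shows the coder arm ending near (275,155), the switch at (225,193), tin at (303,193), grip at (321,232) and key rest at (401,222). In the side view the grip is at (258,253), the tin at (302,238), the switch at (300,180), the nozzle at about (344,198) and the key at (268,320).

```bash
cat > h.py <<'E'
import cv2,numpy as np
from station import r,capture
def ray(c,px):
    K,T=c['camera_matrix'],c['T'];u,v=px
    d=np.array([(u-K[0,2])/K[0,0],-(v-K[1,2])/K[1,1],-1.]);return T[:3,3],T[:3,:3]@d
def onz(c,px,z):
    o,d=ray(c,px);return o+d*(z-o[2])/d[2]
def two(ca,pa,cb,pb):
    o1,d1=ray(ca,pa);o2,d2=ray(cb,pb);A=np.c_[d1,-d2];t=np.linalg.lstsq(A,o2-o1,rcond=None)[0]
    p,q=o1+d1*t[0],o2+d2*t[1];return (p+q)/2,np.linalg.norm(p-q)
def proj(c,P):
    p=c['T'][:3,:3].T@(np.asarray(P)-c['T'][:3,3]);K=c['camera_matrix']
    return np.array([K[0,2]-K[0,0]*p[0]/p[2],K[1,2]+K[1,1]*p[1]/p[2]])
def crop(c,x0,y0,x1,y1,k):
    return cv2.resize(c['image'][y0:y1,x0:x1,::-1],None,fx=k,fy=k,interpolation=cv2.INTER_CUBIC)
E
python3 - <<'E'
from h import *
t=capture('top');s=capture('side')
a=crop(t,185,90,345,250,4);b=crop(t,375,195,425,245,3)
# one sheet: 640x... pad
im=np.zeros((600,800,3),np.uint8);im[:600,:640]=a[:600];im[:150,645:795]=b;cv2.imwrite('pics/t1.png',im)
b=crop(s,235,140,415,275,4);im=np.zeros((540,800,3),np.uint8);im[:, :720]=b[:,:720];cv2.imwrite('pics/s1.png',im)
E
```

```text
(no output)
```

View pics/t1.png

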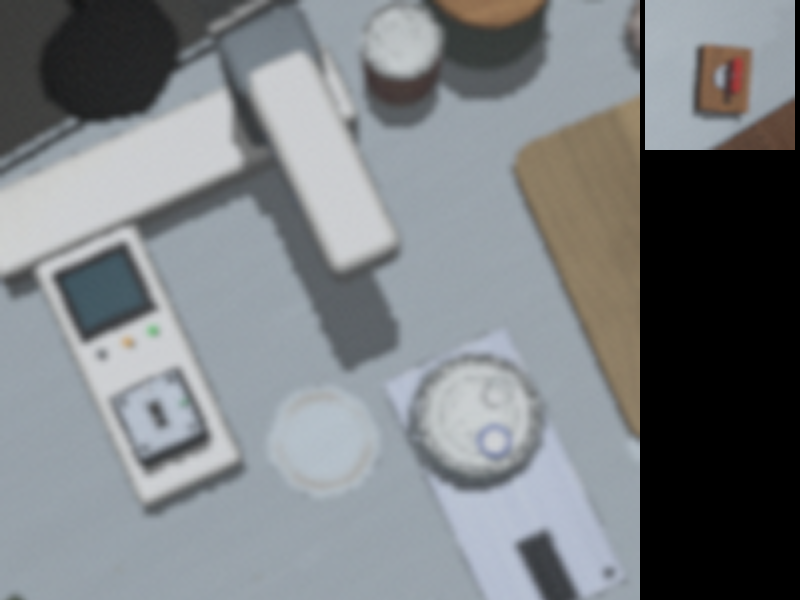

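View pics/s1.png

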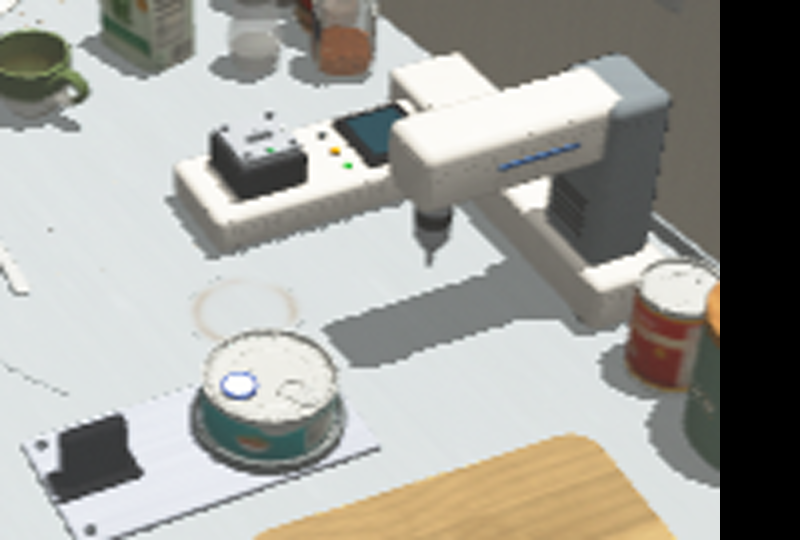

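The crops show the blue-bordered patch at top (494,441) and side (239,385), the nozzle tip at side (430,263), and the slot at top (158,414) and side (264,135). The second ring, without blue, is the pull tab.

```bash
cat > m1.py <<'E'
from h import *
t=capture('top');s=capture('side')
T=lambda u,v:((u+.5)/4-.5+185,(v+.5)/4-.5+90)
S=lambda u,v:((u+.5)/4-.5+235,(v+.5)/4-.5+140)
P=lambda *a:print(*[np.round(x,4) if not isinstance(x,str) else x for x in a])
P('mark2',*two(t,T(494,441),s,S(239,385)),onz(t,T(494,441),.047),onz(s,S(239,385),.047))
P('slot2',*two(t,T(158,414),s,S(264,135)),onz(t,T(158,414),.066),onz(s,S(264,135),.066))
P('nozzle',onz(s,S(430,263),.062))
P('tin', onz(t,T(476,418),.045),onz(s,S(270,375),.047))
def ang(a,b): d=b-a;return np.arctan2(d[1],d[0])
P('console', ang(onz(t,T(240,462),.033),onz(t,T(137,230),.033)))
P('arm top', ang(onz(t,T(397,245),.165),onz(t,T(310,60),.165)))
P('carrier', ang(onz(t,T(622,580),.006),onz(t,T(505,332),.006)))
def comp(c,m,x0,y0,x1,y1,name):
    M=np.zeros(m.shape,np.uint8);M[y0:y1,x0:x1]=m[y0:y1,x0:x1]
    n,l,st,ce=cv2.connectedComponentsWithStats(M);i=1+st[1:,4].argmax()
    R=cv2.minAreaRect(np.argwhere(l==i)[:,::-1].astype(np.float32));print(name,st[i],R);return ce[i],cv2.boxPoints(R)
it,is_=t['image'].astype(int),s['image'].astype(int)
g,b=comp(t,(it.max(2)<75),305,215,340,250,'grip');P('grip',onz(t,g,.05),onz(t,g,.034),[onz(t,x,.05)[:2] for x in b])
g2,_=comp(s,(is_.max(2)<75),240,240,275,270,'gripS');P(two(t,g,s,g2))if 0 else P(onz(s,g2,.034))
red=lambda i:(i[:,:,0]>130)&(i[:,:,1]<60)&(i[:,:,2]<70)
k,_=comp(t,red(it),385,205,420,240,'keyT');k2,_=comp(s,red(is_),250,305,290,335,'keyS')
P('key',onz(t,k,.0625),onz(s,k2,.0625),*two(t,k,s,k2))
wood=lambda i:(i[:,:,0]-i[:,:,2]>30)
w,b=comp(t,wood(it),388,206,414,236,'woodT');P('wood',[onz(t,x,.032)[:2] for x in b],onz(t,b.mean(0),.032))
cv2.imwrite('pics/key.png',np.hstack([crop(s,235,295,305,355,5),crop(t,375,190,435,250,5)]))
E
python3 m1.py
```

```text
mark2 [0.5061 0.1848 0.0472] 0.0028 [0.5047 0.1847 0.047 ] [0.5075 0.1853 0.047 ]
slot2 [0.5303 0.4183 0.067 ] 0.007 [0.5269 0.4182 0.066 ] [0.5339 0.4204 0.066 ]
nozzle [0.6355 0.2821 0.062 ]
tin [0.5216 0.1968 0.045 ] [0.5271 0.1939 0.047 ]
console 0.3973
arm top 0.4081
carrier 0.4065
grip [317 225  11  17  87] ((321.60003662109375, 232.6999969482422), (16.099689483642578, 4.919349670410156), 63.43495178222656)
grip [0.4112 0.1501 0.05  ] [0.412  0.1486 0.034 ] [[0.4288 0.1657]
 [0.4346 0.1533]
 [0.394  0.1345]
 [0.3882 0.147 ]]
gripS [247 244  23  21 295] ((256.75, 254.25001525878906), (16.127614974975586, 21.503488540649414), 71.56504821777344)
[0.4178 0.1358 0.034 ]
keyT [404 222   2   3   3] ((404.3000793457031, 222.90003967285156), (0.4472135603427887, 2.2360680103302), 26.56505012512207)
keyS [262 314  14   5  40] ((268.5, 316.0), (13.30875301361084, 3.168750762939453), 5.19442892074585)
key [ 0.4319 -0.079   0.0625] [ 0.4433 -0.0728  0.0625] [ 0.4375 -0.0773  0.0673] 0.0118
woodT [393 210  17  22 283] ((401.199951171875, 220.89999389648438), (15.876175880432129, 21.09153938293457), 4.39870548248291)
wood [[ 0.4126 -0.0525]
 [ 0.4723 -0.06  ]
 [ 0.4677 -0.105 ]
 [ 0.408  -0.0973]] [ 0.4401 -0.0787  0.032 ]
```

View pics/key.png

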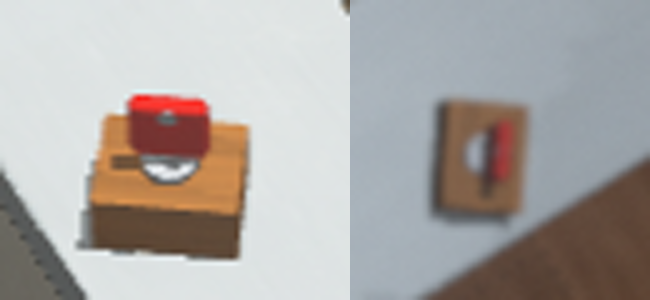

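```bash
python3 -m jog '[{"jaw":0.6,"travel":[24,-47.6,0],"yaw":0.675},{"jaw":0.6,"travel":[24,-47.6,0],"yaw":0.675},{"jaw":0.6,"travel":[24,-47.6,0],"yaw":0.675},{"jaw":0.6,"travel":[24,-47.6,0],"yaw":0.675},{"jaw":0.6,"travel":[24,-47.6,0],"yaw":0.675},{"jaw":0.6,"travel":[24,-47.6,0],"yaw":0.675},{"jaw":0.6,"travel":[24,-47.6,0],"yaw":0.675},{"jaw":0.6,"travel":[24,-47.6,0],"yaw":0.675},{"jaw":0.6,"travel":[24,-47.6,0],"yaw":0.675},{"jaw":0.6,"travel":[24,-47.6,0],"yaw":0.675},{"jaw":0.6,"travel":[24,-47.6,0],"yaw":0.675},{"jaw":0.6,"travel":[24,-47.6,0],"yaw":0.675},{"jaw":0.6,"travel":[24,-47.6,0],"yaw":0.675},{"jaw":0.6,"travel":[24,-47.6,-12],"yaw":0.675},{"jaw":0.6,"travel":[24,-47.6,-12],"yaw":0.675},{"jaw":0.6,"travel":[24,-47.6,-12],"yaw":0.675},{"jaw":0.6,"travel":[24,-47.6,-12],"yaw":0.675},{"jaw":0.6,"travel":[24,-47.6,-12],"yaw":0.675}]' 20
python3 - <<'E'
from h import *
s=capture('side');cv2.imwrite('pics/s2.png',crop(s,215,150,415,300,4))
E
```

```text
time_s: 1.8
position: [0.4113, 0.1502, 0.0985]
orientation: [[-0.919, -0.395, -0.004], [-0.395, 0.919, -0.002], [0.005, 0.0, -1.0]]
contact_force: [-1.2, 0.0, 0.8]
gripper_width: 0.0563
grasp_force: 0.0
```

View pics/s2.png

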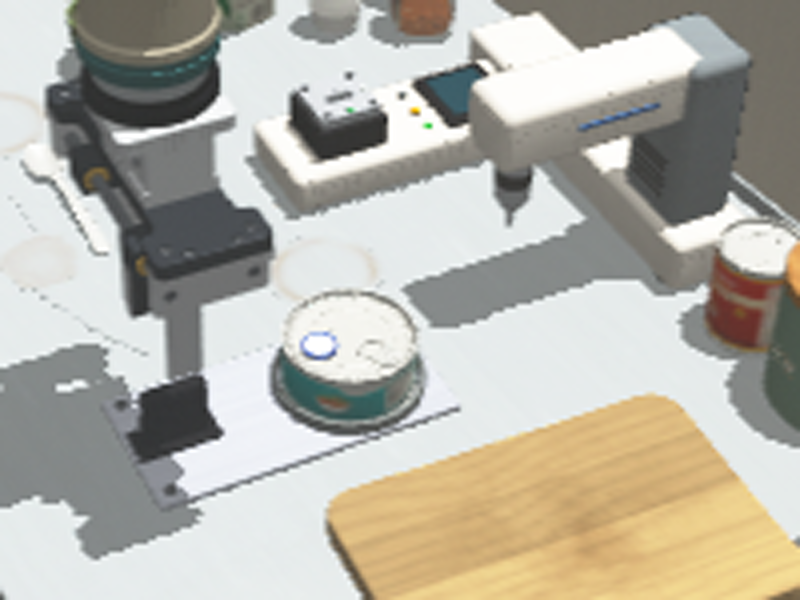

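The near fingertip shows at (185,375), above the grip at (175,415). I'll check it against its projection before lowering.

```bash
python3 - <<'E'
from h import *
s=capture('side')
f=lambda P:np.round((proj(s,P)-[215,150])*4,0)
n=np.array([-.395,.919,0]);x=np.array([.919,.395,0])
p=np.array([.4113,.1502,.0985-.014])-n*.028
print('near finger tip',f(p),'grip top ends',f(np.array([.411,.150,.05])+x*.022),f(np.array([.411,.150,.05])-x*.022))
p[2]=.02;print(f(p))
E
```

```text
near finger tip [177. 370.] grip top ends [194. 372.] [127. 393.]
[180. 447.]
```

```bash
python3 -m jog '[{"jaw":0.6,"travel":[0,0,-3.5],"yaw":0},{"jaw":0.6,"travel":[0,0,-6.7],"yaw":0},{"jaw":0.6,"travel":[0,0,-6.7],"yaw":0},{"jaw":0.3,"travel":[0,0,-6.7],"yaw":0},{"jaw":0.05,"travel":[0,0,-6.7],"yaw":0},{"jaw":0.05,"travel":[0,0,-6.7],"yaw":0},{"jaw":0.05,"travel":[0,0,-6.7],"yaw":0},{"jaw":0.05,"travel":[0,0,-6.7],"yaw":0},{"jaw":0.05,"travel":[0,0,-6.7],"yaw":0},{"jaw":0.05,"travel":[0,0,-6.7],"yaw":0}]' 20
```

```text
time_s: 2.73
position: [0.4133, 0.1502, 0.0331]
orientation: [[-0.919, -0.395, 0.001], [-0.395, 0.919, -0.001], [-0.001, -0.001, -1.0]]
contact_force: [1.5, -5.0, 4.6]
gripper_width: 0.0135
grasp_force: 2.4
```

```bash
python3 -m jog '[{"jaw":0.05,"travel":[0,0,0],"yaw":0},{"jaw":0.05,"travel":[0,0,0],"yaw":0},{"jaw":0.05,"travel":[0.5,0.4,0],"yaw":0},{"jaw":0.05,"travel":[1.5,1.1,0],"yaw":0},{"jaw":0.05,"travel":[2.5,1.9,0],"yaw":0},{"jaw":0.05,"travel":[3.5,2.7,0],"yaw":0},{"jaw":0.05,"travel":[4.5,3.4,0],"yaw":0},{"jaw":0.05,"travel":[5.5,4.2,0],"yaw":0},{"jaw":0.05,"travel":[6.5,4.9,0],"yaw":0},{"jaw":0.05,"travel":[7.5,5.7,0],"yaw":0},{"jaw":0.05,"travel":[8.5,6.4,0],"yaw":0},{"jaw":0.05,"travel":[9.5,7.2,0],"yaw":0},{"jaw":0.05,"travel":[10.5,8,0],"yaw":0},{"jaw":0.05,"travel":[11.2,8.5,0],"yaw":0},{"jaw":0.05,"travel":[11.8,8.9,0],"yaw":0},{"jaw":0.05,"travel":[12,9.1,0],"yaw":0},{"jaw":0.05,"travel":[12,9.1,0],"yaw":0},{"jaw":0.05,"travel":[12,9.1,0],"yaw":0}]'
cat > m2.py <<'E'
from h import *
import sys
s=capture('side');i=s['image'].astype(int)
big=crop(s,290,170,390,245,8);cv2.imwrite(sys.argv[1],big)
# blue ring: outer contour centre
m=((i[:,:,2]-i[:,:,0]>35)&(i[:,:,2]-i[:,:,1]>25)).astype(np.uint8);m[:185]=0;m[:,:290]=0;m[245:]=0;m[:,390:]=0
n,l,st,ce=cv2.connectedComponentsWithStats(m,connectivity=8);print(st[1:].tolist())
pts=np.argwhere(m)[:,::-1].astype(np.float32);
if len(pts)>5:
    e=cv2.fitEllipse(cv2.convexHull(pts));print('ellipse',e,'world',onz(s,e[0],.047))
E
python3 m2.py pics/s3.png
```

```text
time_s: 4.23
position: [0.5272, 0.2372, 0.0322]
orientation: [[-0.919, -0.394, -0.011], [-0.394, 0.919, -0.009], [0.013, -0.004, -1.0]]
contact_force: [-9.3, -7.0, 13.6]
gripper_width: 0.0121
grasp_force: 20.0
[[332, 211, 2, 4, 4], [334, 210, 4, 1, 4], [339, 211, 1, 1, 1], [335, 214, 5, 2, 5]]
ellipse ((335.785400390625, 212.43539428710938), (5.312939643859863, 8.064779281616211), 98.632080078125) world [0.61888177 0.27176654 0.047     ]
```

View pics/s3.png

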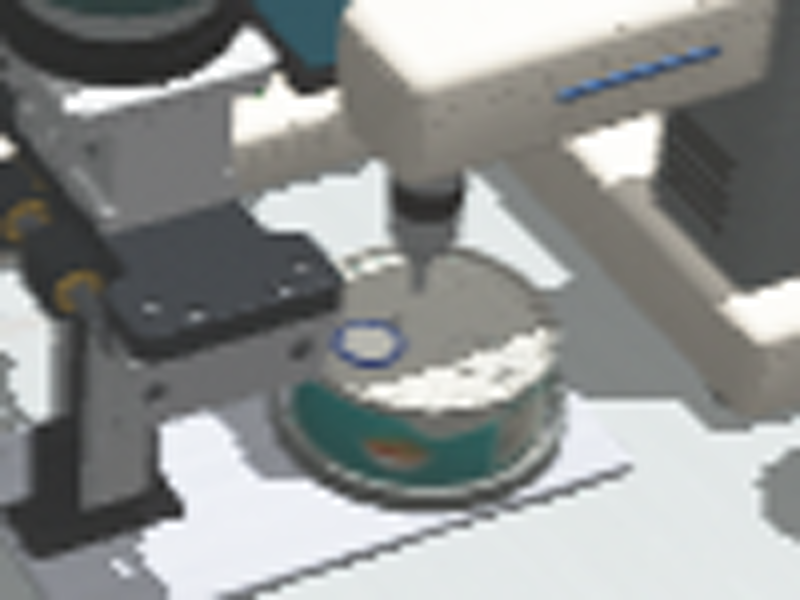

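The nozzle tip is at crop (420,290) and the blue-ringed patch at (369,343), so the patch still has to go about 16 mm in x and 10 mm in y.

```bash
python3 -m jog '[{"jaw":0.05,"travel":[0.4,0.25,0],"yaw":0},{"jaw":0.05,"travel":[0.8,0.5,0],"yaw":0},{"jaw":0.05,"travel":[1.2,0.75,0],"yaw":0},{"jaw":0.05,"travel":[1.6,0.95,0],"yaw":0},{"jaw":0.05,"travel":[1.6,0.95,0],"yaw":0},{"jaw":0.05,"travel":[1.6,0.95,0],"yaw":0},{"jaw":0.05,"travel":[1.6,0.95,0],"yaw":0},{"jaw":0.05,"travel":[1.6,0.95,0],"yaw":0}]'
python3 m2.py pics/s4.png; python3 -c "
from h import *
s=capture('side');print(onz(s,(342.2,205.7),.062),proj(s,onz(s,(342.2,205.7),.062)-[0,0,.015]))"
```

```text
time_s: 4.95
position: [0.5438, 0.2479, 0.0321]
orientation: [[-0.919, -0.394, -0.009], [-0.394, 0.919, -0.007], [0.011, -0.002, -1.0]]
contact_force: [-7.2, -4.9, 10.4]
gripper_width: 0.0118
grasp_force: 20.0
[[340, 207, 3, 1, 3], [338, 208, 1, 1, 1], [344, 208, 1, 1, 1], [338, 210, 8, 3, 8]]
ellipse ((341.46405029296875, 209.65634155273438), (5.369570255279541, 7.592901706695557), 106.2725601196289) world [0.6348816  0.28256736 0.047     ]
[0.63556849 0.28075109 0.062     ] [341.80057404 210.09863771]
```

View pics/s4.png

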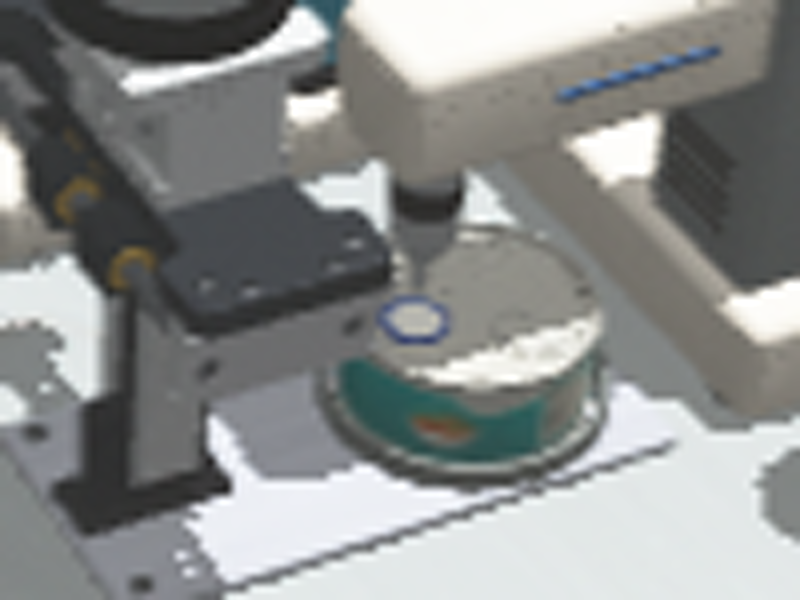

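The patch is at crop (414,320), within about 1–2 mm of the point under the tip (418,290). I'll nudge it slightly, let go, rise and retreat.

```bash
python3 -m jog '[{"jaw":0.05,"travel":[0.05,-0.1,0],"yaw":0},{"jaw":0.05,"travel":[0.05,-0.15,0],"yaw":0},{"jaw":0.05,"travel":[0.05,-0.15,0],"yaw":0},{"jaw":0.5,"travel":[0.05,-0.15,0],"yaw":0},{"jaw":0.5,"travel":[0.05,-0.15,0],"yaw":0},{"jaw":0.5,"travel":[0.05,-0.15,0],"yaw":0},{"jaw":0.5,"travel":[0.05,-0.15,0],"yaw":0},{"jaw":0.5,"travel":[0,-0.1,1],"yaw":0},{"jaw":0.5,"travel":[0,-0.1,3],"yaw":0},{"jaw":0.5,"travel":[0,0,6],"yaw":0},{"jaw":0.5,"travel":[-3,-3,9],"yaw":0},{"jaw":0.5,"travel":[-6,-6,11],"yaw":0},{"jaw":0.5,"travel":[-8,-10,12],"yaw":0},{"jaw":0.5,"travel":[-8,-10,12],"yaw":0},{"jaw":0.5,"travel":[-8,-10,12],"yaw":0}]'
python3 - <<'E'
from h import *
exec(open('m2.py').read().replace('sys.argv[1]','"pics/s5.png"'))
t=capture('top')
# key in side: bow top-face centre at z=.073, block top edge direction
K=lambda u,v:((u+.5)/5-.5+235,(v+.5)/5-.5+295)
L=lambda u,v:((u-350+.5)/5-.5+375,(v+.5)/5-.5+190)
print('key side',onz(s,K(169,104),.073),'top',onz(t,L(503,152),.073), two(s,K(169,104),t,L(503,152)))
a,b=onz(s,K(130,95),.073),onz(s,K(209,101),.073);print('bow dir',np.arctan2(*(b-a)[1::-1]),np.linalg.norm(b-a))
a,b=onz(s,K(103,115),.032),onz(s,K(249,126),.032);print('block dir',np.arctan2(*(b-a)[1::-1]),np.linalg.norm(b-a))
c=[K(103,115),K(249,126),K(240,205),K(93,194)];print('block centre side',np.mean([onz(s,x,.032) for x in c],0))
E
```

```text
time_s: 6.3
position: [0.467, 0.1468, 0.1544]
orientation: [[-0.92, -0.391, 0.0], [-0.391, 0.92, -0.003], [0.001, -0.003, -1.0]]
contact_force: [-0.3, -0.2, 0.6]
gripper_width: 0.0471
grasp_force: 0.0
[[342, 207, 1, 1, 1], [338, 208, 1, 1, 1], [344, 208, 1, 1, 1], [338, 210, 8, 3, 8]]
ellipse ((341.4433898925781, 209.6338653564453), (5.414143085479736, 7.593782901763916), 108.334228515625) world [0.63483733 0.28266001 0.047     ]
key side [ 0.44369721 -0.07954082  0.073     ] top [ 0.43947563 -0.07891925  0.073     ] (array([ 0.44161347, -0.07903212,  0.07203117]), np.float64(0.004147273239901539))
bow dir -0.11869026253128102 0.032739443754041274
block dir -0.1170941971694316 0.06288345628437773
block centre side [ 0.44366128 -0.07644098  0.032     ]
```

```bash
python3 -m jog '[{"jaw":0.5,"travel":[-2.7,-22.5,0],"yaw":-0.52},{"jaw":0.5,"travel":[-2.7,-22.5,0],"yaw":-0.52},{"jaw":0.5,"travel":[-2.7,-22.5,0],"yaw":-0.52},{"jaw":0.5,"travel":[-2.7,-22.5,0],"yaw":-0.52},{"jaw":0.5,"travel":[-2.7,-22.5,0],"yaw":-0.52},{"jaw":0.5,"travel":[-2.7,-22.5,0],"yaw":-0.52},{"jaw":0.5,"travel":[-2.7,-22.5,0],"yaw":-0.52},{"jaw":0.5,"travel":[-2.7,-22.5,0],"yaw":-0.52},{"jaw":0.5,"travel":[-2.7,-22.5,-4],"yaw":-0.52},{"jaw":0.5,"travel":[-2.7,-22.5,-4],"yaw":-0.52},{"jaw":0.5,"travel":[-2.7,-22.5,-4],"yaw":-0.52}]' 15
python3 - <<'E'
from h import *
s=capture('side');cv2.imwrite('pics/s6.png',crop(s,215,220,335,350,4))
st=r.get_state();p=st['position'];n=st['orientation'][:,1]
f=lambda P:np.round((proj(s,P)-[215,220])*4,0)
for k in(-1,1): print(k,f(p+n*k*.0235+[0,0,-.014]))
E
```

```text
time_s: 7.32
position: [0.4406, -0.0713, 0.1111]
orientation: [[-0.994, 0.11, -0.005], [0.11, 0.994, 0.002], [0.005, 0.001, -1.0]]
contact_force: [-0.3, 0.4, -0.6]
gripper_width: 0.0468
grasp_force: 0.0
-1 [203. 375.]
1 [214. 302.]
```

View pics/s6.png

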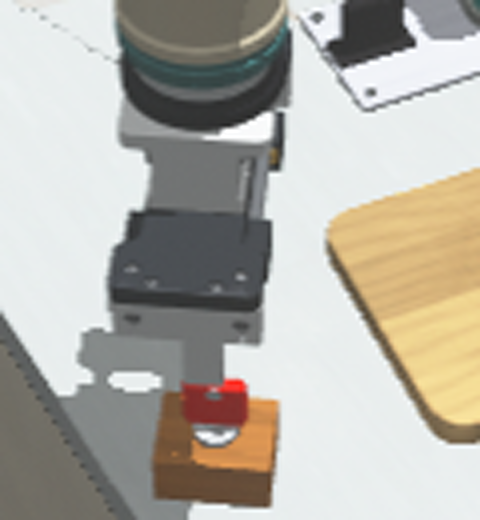

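The near finger is at crop (204,378) and the red bow at u 183–247 (centre 215), so the gripper needs to go about 2–3 mm further in x.

```bash
python3 -m jog '[{"jaw":0.5,"travel":[0.2,0,0],"yaw":0},{"jaw":0.5,"travel":[0.2,0,0],"yaw":0},{"jaw":0.5,"travel":[0.2,0,0],"yaw":0}]'
```

```text
time_s: 7.62
position: [0.4448, -0.0735, 0.1139]
orientation: [[-0.994, 0.113, 0.003], [0.113, 0.994, -0.0], [-0.003, 0.0, -1.0]]
contact_force: [0.1, -0.3, -0.5]
gripper_width: 0.047
grasp_force: 0.0
```

```bash
python3 -m jog '[{"jaw":0.5,"travel":[-0.2,-0.5,0],"yaw":0},{"jaw":0.5,"travel":[-0.2,-0.5,-2],"yaw":0},{"jaw":0.5,"travel":[-0.2,-0.5,-4],"yaw":0},{"jaw":0.5,"travel":[-0.2,-0.5,-5.7],"yaw":0},{"jaw":0.5,"travel":[-0.2,-0.5,-5.7],"yaw":0},{"jaw":0.5,"travel":[-0.2,-0.5,-5.7],"yaw":0},{"jaw":0.2,"travel":[-0.2,-0.5,-5.7],"yaw":0},{"jaw":0.03,"travel":[-0.2,-0.5,-5.7],"yaw":0},{"jaw":0.03,"travel":[-0.2,-0.5,-5.7],"yaw":0},{"jaw":0.03,"travel":[-0.2,-0.5,-5.7],"yaw":0},{"jaw":0.03,"travel":[-0.2,-0.5,-5.7],"yaw":0},{"jaw":0.03,"travel":[-0.2,-0.5,-5.7],"yaw":0},{"jaw":0.03,"travel":[-0.2,-0.5,-5.7],"yaw":0},{"jaw":0.03,"travel":[-0.2,-0.5,-5.7],"yaw":0},{"jaw":0.03,"travel":[-0.2,-0.5,-5.7],"yaw":0}]' 15
```

```text
time_s: 8.87
position: [0.4418, -0.0787, 0.0557]
orientation: [[-0.994, 0.113, 0.0], [0.113, 0.994, 0.0], [-0.0, 0.0, -1.0]]
contact_force: [-0.5, -0.8, 5.4]
gripper_width: 0.0091
grasp_force: 15.0
```

```bash
python3 -m jog '[{"jaw":0.03,"travel":[0,0,1],"yaw":0},{"jaw":0.03,"travel":[0,0,4],"yaw":0},{"jaw":0.03,"travel":[0,0,8],"yaw":0},{"jaw":0.03,"travel":[-1,4,12],"yaw":0.1},{"jaw":0.03,"travel":[-1,8,12],"yaw":0.2},{"jaw":0.03,"travel":[-1,12,12],"yaw":0.3},{"jaw":0.03,"travel":[-1,16,12],"yaw":0.4},{"jaw":0.03,"travel":[-1,20,12],"yaw":0.515},{"jaw":0.03,"travel":[-1,24,12],"yaw":0.515},{"jaw":0.03,"travel":[-1,28,12],"yaw":0.515},{"jaw":0.03,"travel":[-1,32,12],"yaw":0.515},{"jaw":0.03,"travel":[-1,36,12],"yaw":0.515},{"jaw":0.03,"travel":[1,40,12],"yaw":0.515},{"jaw":0.03,"travel":[4,43,12],"yaw":0.515},{"jaw":0.03,"travel":[6,46,12],"yaw":0.515},{"jaw":0.03,"travel":[8.7,49.7,10],"yaw":0.515},{"jaw":0.03,"travel":[8.7,49.7,9],"yaw":0.515},{"jaw":0.03,"travel":[8.7,49.7,9],"yaw":0.515},{"jaw":0.03,"travel":[8.7,49.7,9],"yaw":0.515},{"jaw":0.03,"travel":[8.7,49.7,9],"yaw":0.515}]' 30
python3 - <<'E'
from h import *
s=capture('side');t=capture('top');st=r.get_state();p=st['position']
print(p,st['joint_pos'],st['gripper_width'])
a=crop(s,270,130,340,200,8);b=crop(t,200,170,250,220,4)
im=np.zeros((560,800,3),np.uint8);im[:,:560]=a;im[:200,570:770]=b;cv2.imwrite('pics/s7.png',im)
f=lambda P:np.round((proj(s,P)-[270,130]+.5)*8-.5,0)
print('tip pred',f(p-[0,0,.0487]),'slot if below',f([p[0],p[1],.066]))
E
```

```text
time_s: 10.53
position: [0.528, 0.4165, 0.1454]
orientation: [[-0.921, -0.39, -0.001], [-0.39, 0.921, -0.002], [0.002, -0.001, -1.0]]
contact_force: [0.2, -0.7, -0.3]
gripper_width: 0.0088
grasp_force: 30.0
[0.52860985 0.41687487 0.14651465] [-0.55368728  0.75102061 -0.27688868  1.51080607  0.23885259  0.91293149
  1.06470678] 0.008959171221426976
tip pred [235. 282.] slot if below [234. 357.]
```

View pics/s7.png

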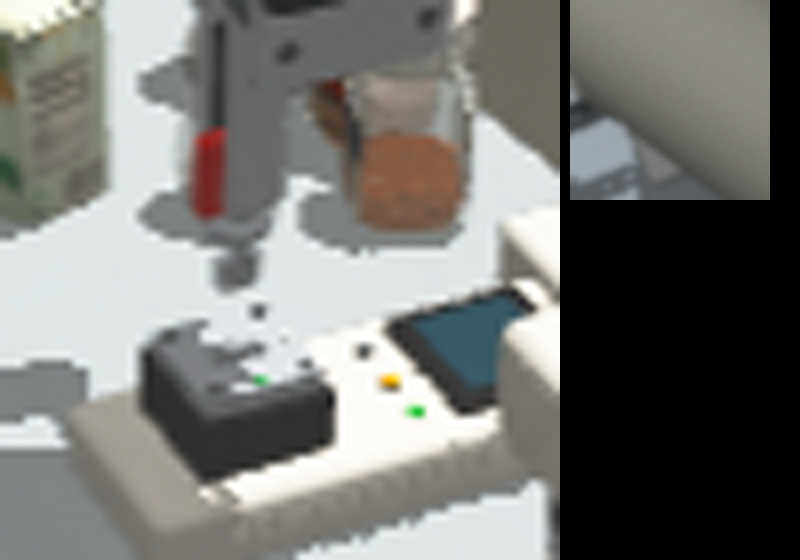

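The blade is at u 214–258 (centre 236) with its tip at v≈287, which matches the prediction (235,282), so the side view agrees with the arm here. Next I refine the slot's pixel position from the first, unobstructed picture.

```bash
python3 - <<'E'
from h import *
s=capture('side');t=capture('top')
for c,f,(x0,y0,x1,y1),z in((s,'side0',(284,165,316,188),.066),(t,'top0',(210,180,240,212),.066)):
    g=cv2.imread(f'pics/{f}.png',0)
    print(f);print(g[y0:y1,x0:x1] if f=='side0' else g[184:206,212:238])
    m=((g>165)&(g<228) if f=='top0' else (g>170)).astype(np.uint8)
    M=np.zeros_like(m);M[y0:y1,x0:x1]=m[y0:y1,x0:x1]
    n,l,st,ce=cv2.connectedComponentsWithStats(M);i=1+st[1:,4].argmax()
    print(st[i],ce[i],onz(c,ce[i],z))
E
```

```text
side0
[[225 224 223 223 225 224 224 225 225 225 225 225 224 224 224 224 224 224
  225 225 226 225 225 225 225 225 224 224 225 224 225 224]
 [225 224 224 224 224 225 224 224 225 225 226 225 225 225 224 225 225 224
  224 225 226 226 226 225 225 225 224 224 224 225 225 225]
 [225 224 224 223 224 224 224 224 223 224 225 225 226 225 224 224 225 224
  224 224 225 226 226 226 225 226 225 224 224 224 225 224]
 [225 225 225 224 224 224 224 225 224 224 224 225 226 226 225 226 226 153
  106 180 220 225 226 226 226 225 224 225 225 224 225 225]
 [225 225 225 225 224 224 224 225 225 224 224 225 226 226 226 226 226 158
  108 204 226 225 225 225 225 225 225 225 225 224 225 225]
 [225 225 225 225 224 224 225 225 224 225 226 226 226 227 226 226 226 227
  227 224 225 227 226 225 225 225 226 225 225 225 217 229]
 [225 225 225 225 225 224 184 164 212 224 225 227 226 226 227 226 226 226
  227 225 225 240 232 226 226 226 219 221 239 250 250 250]
 [226 225 225 224 181 183 129 102 201 224 225 226 226 226 196 211 216 192
  206 223 225 190 226 226 233 247 250 250 249 249 249 249]
 [225 226 226 168 118  97 201 
[... 3839 characters left out ...]
74 178 182 184 180 174 166 152 133
  114  90  74  66  69  80 104 148]
 [152 156 175 193 192 166 145 150 150 150 164 174 172 160 142 125 105  89
   72  65  68  79  92 108 131 166]
 [155 152 163 186 194 175 140 133 139 140 151 152 138 118  96  80  70  67
   71  81  94 109 125 144 164 187]
 [158 149 153 174 190 181 147 129 137 136 124 110  92  75  65  67  73  82
   98 119 137 149 163 181 192 202]
 [159 155 153 166 186 190 166 128 112 104  87  72  64  69  79  89  98 112
  131 158 180 188 194 201 205 205]
 [160 158 155 159 177 193 181 141 100  73  65  68  79  98 118 135 143 150
  165 186 201 204 205 206 206 205]]
[210 180  30  32 529] [224.15689981 193.86389414] [0.52486016 0.41813665 0.066     ]
```

```bash
python3 - <<'E'
from h import *
s=capture('side');t=capture('top')
for c,f,(x0,y0,x1,y1),b in((s,'side0',(296,172,304,176),225),(t,'top0',(220,189,228,198),188)):
    g=cv2.imread(f'pics/{f}.png',0).astype(float);w=np.clip(b-10-g[y0:y1,x0:x1],0,None)
    Y,X=np.mgrid[y0:y1,x0:x1];px=((X*w).sum()/w.sum(),(Y*w).sum()/w.sum());print(f,px,onz(c,px,.066))
    u=np.c_[X.ravel()-px[0],Y.ravel()-px[1]];C=(u*w.ravel()[:,None]).T@u;ev=np.linalg.eigh(C)[1][:,1]*3
    a,q=onz(c,np.array(px)-ev,.066),onz(c,np.array(px)+ev,.066);d=q-a;print('dir',np.arctan2(d[1],d[0]))
# nozzle + blade check: dark blade blob now in side, projected at tip mid height
p=r.get_state()['position'];print(p, proj(s,p-[0,0,.0415]))
g=cv2.cvtColor(s['image'],cv2.COLOR_RGB2GRAY);print(g[158:170,292:306])
E
```

```text
side0 (np.float64(299.33116354759966), np.float64(173.73311635475997)) [0.53018466 0.41885246 0.066     ]
dir -2.770070285664652
top0 (np.float64(223.9580973952435), np.float64(193.0611551528879)) [0.52711661 0.41865879 0.066     ]
dir -2.7021233879263584
[0.52881978 0.41774685 0.14647191] [299.07856073 162.51213361]
[[128 128 127 128 103 102 120 125 125 121 115 124 211 228]
 [131 130 129 126 119 106  97  97  97  97 147 216 228 228]
 [227 228 168 130 130 129 122 101  95 134 173 219 228 228]
 [227 227 228 228 228 190 143 116  99  97 122 212 228 227]
 [228 227 227 228 227 153  92  95  95  97 123 211 228 228]
 [228 228 227 227 228 152  97  98  96  96 133 214 228 228]
 [228 228 228 227 227 151  96 107 109 100 181 224 229 228]
 [228 228 228 228 227 168 112 148 159 216 228 228 229 229]
 [228 228 228 229 228 228 227 228 228 228 228 229 229 229]
 [227 228 228 228 228 228 228 227 228 228 228 228 228 228]
 [228 227 228 228 228 228 229 229 229 156 107 184 224 229]
 [228 227 227 228 229 228 229 229 230 162 109 210 229 229]]
```

```bash
python3 -m jog '[{"jaw":0.03,"travel":[0.03,0.1,-0.5],"yaw":0},{"jaw":0.03,"travel":[0.03,0.1,-1.5],"yaw":0},{"jaw":0.03,"travel":[0.03,0.1,-2.4],"yaw":0},{"jaw":0.03,"travel":[0.03,0.1,-2.8],"yaw":0},{"jaw":0.03,"travel":[0.03,0.1,-3.2],"yaw":0},{"jaw":0.03,"travel":[0.03,0.1,-3.5],"yaw":0},{"jaw":0.03,"travel":[0.03,0.1,-3.7],"yaw":0},{"jaw":0.03,"travel":[0.03,0.1,-3.7],"yaw":0}]' 40
```

```text
time_s: 11.5
position: [0.5285, 0.4196, 0.1079]
orientation: [[-0.92, -0.391, -0.001], [-0.391, 0.92, 0.0], [0.0, 0.001, -1.0]]
contact_force: [-0.5, 1.4, -1.4]
gripper_width: 0.0089
grasp_force: 40.0
```

The blade is about 7 mm into the slot with no force on it. Pushing further with a slight twist.

```bash
python3 -m jog '[{"jaw":0.03,"travel":[0,0,-0.3],"yaw":0},{"jaw":0.03,"travel":[0,0,-0.6],"yaw":0.03},{"jaw":0.03,"travel":[0,0,-0.9],"yaw":-0.03},{"jaw":0.03,"travel":[0,0,-1.2],"yaw":0.03},{"jaw":0.03,"travel":[0,0,-1.5],"yaw":-0.03},{"jaw":0.03,"travel":[0,0,-1.8],"yaw":0.03},{"jaw":0.03,"travel":[0,0,-1.9],"yaw":-0.03},{"jaw":0.03,"travel":[0,0,-2],"yaw":0},{"jaw":0.03,"travel":[0,0,-2],"yaw":0},{"jaw":0.03,"travel":[0,0,-2],"yaw":0}]' 40
```

```text
time_s: 12.33
position: [0.5292, 0.4205, 0.0898]
orientation: [[-0.92, -0.393, 0.001], [-0.393, 0.92, 0.002], [-0.002, 0.002, -1.0]]
contact_force: [-2.3, 0.9, 5.3]
gripper_width: 0.0091
grasp_force: 40.0
```

```bash
python3 -m jog '[{"jaw":0.03,"travel":[0,0,-0.15],"yaw":0.03},{"jaw":0.03,"travel":[0,0,-0.3],"yaw":-0.03},{"jaw":0.03,"travel":[0,0,-0.3],"yaw":0},{"jaw":0.03,"travel":[0,0,-0.3],"yaw":0},{"jaw":0.03,"travel":[0,0,-0.3],"yaw":0}]' 50
python3 - <<'E'
from h import *
s=capture('side')
im=crop(s,270,130,340,200,8);cv2.imwrite('pics/s8.png',im);print(r.get_state()['joint_pos'])
E
```

```text
time_s: 12.75
position: [0.5296, 0.4208, 0.0897]
orientation: [[-0.92, -0.392, 0.003], [-0.392, 0.92, 0.003], [-0.004, 0.002, -1.0]]
contact_force: [-4.7, -1.1, 20.3]
gripper_width: 0.0088
grasp_force: 50.0
[-0.56603786  0.82045058 -0.26017469  1.54366507  0.26300445  0.80793702
  1.04501728]
```

View pics/s8.png

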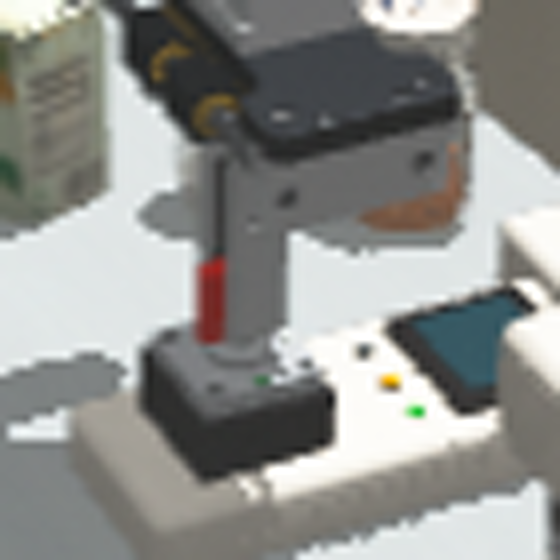

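The collar sits on the switch face at crop (240,350) and z no longer drops with 20 N on it, so the key is home. I'll ease the push and turn clockwise.

```bash
python3 -m jog '[{"jaw":0.03,"travel":[0,0,0.1],"yaw":0},{"jaw":0.03,"travel":[0,0,0.1],"yaw":-0.1},{"jaw":0.03,"travel":[0,0,0.1],"yaw":-0.2},{"jaw":0.03,"travel":[0,0,0.1],"yaw":-0.3},{"jaw":0.03,"travel":[0,0,0.1],"yaw":-0.4},{"jaw":0.03,"travel":[0,0,0.1],"yaw":-0.5},{"jaw":0.03,"travel":[0,0,0.1],"yaw":-0.6},{"jaw":0.03,"travel":[0,0,0.1],"yaw":-0.6}]' 60; python3 -c "
from station import r;print(r.get_state()['moment'],r.get_state()['joint_pos'])"
```

```text
time_s: 13.47
position: [0.5298, 0.4207, 0.0898]
orientation: [[-0.98, 0.199, 0.003], [0.199, 0.98, 0.003], [-0.002, 0.003, -1.0]]
contact_force: [-2.5, -1.0, 15.3]
gripper_width: 0.0086
grasp_force: 60.0
[-0.09752823  0.78509221 -0.04849455] [-0.65867085  0.81005597 -0.0952696   1.5465058   0.09776128  0.78573309
  0.57683577]
```

```bash
python3 -m jog '[{"jaw":0.03,"travel":[0,0,0],"yaw":-0.1},{"jaw":0.03,"travel":[0,0,0],"yaw":-0.2},{"jaw":0.03,"travel":[0,0,0],"yaw":-0.3},{"jaw":0.03,"travel":[0,0,0],"yaw":-0.4},{"jaw":0.03,"travel":[0,0,0],"yaw":-0.5},{"jaw":0.03,"travel":[0,0,0],"yaw":-0.6},{"jaw":0.03,"travel":[0,0,0],"yaw":-0.7},{"jaw":0.03,"travel":[0,0,0],"yaw":-0.8},{"jaw":0.03,"travel":[0,0,0],"yaw":-0.88},{"jaw":0.03,"travel":[0,0,0],"yaw":-0.94},{"jaw":0.03,"travel":[0,0,0],"yaw":-1.0},{"jaw":0.03,"travel":[0,0,0],"yaw":-1.0},{"jaw":0.03,"travel":[0,0,0],"yaw":-1.0}]' 60; python3 -c "
from station import r;print(r.get_state()['moment'],r.get_state()['joint_pos'])"
```

```text
time_s: 14.55
position: [0.5291, 0.4197, 0.0898]
orientation: [[-0.366, 0.931, 0.001], [0.931, 0.366, 0.001], [0.001, 0.001, -1.0]]
contact_force: [-4.0, -2.5, 18.7]
gripper_width: 0.0088
grasp_force: 60.0
[-0.60171624  1.29677534  0.0752333 ] [-0.81234839  0.81709912  0.17817428  1.55260108 -0.18412068  0.78701093
 -0.18480673]
```

```bash
python3 -m jog '[{"jaw":0.03,"travel":[0,0,0],"yaw":-0.04},{"jaw":0.03,"travel":[0,0,0],"yaw":-0.08},{"jaw":0.03,"travel":[0,0,0],"yaw":-0.08},{"jaw":0.03,"travel":[0,0,0],"yaw":-0.08},{"jaw":0.03,"travel":[0,0,0],"yaw":-0.08}]' 60; python3 - <<'E'
from station import r;print(r.get_state()['moment'])
exec(open('m2.py').read().replace('sys.argv[1]','"pics/s9.png"'))
cv2.imwrite('pics/s9.png',crop(s,260,120,400,225,5))
E
```

```text
time_s: 14.97
position: [0.529, 0.4196, 0.0897]
orientation: [[-0.29, 0.957, 0.0], [0.957, 0.29, 0.001], [0.001, 0.001, -1.0]]
contact_force: [-5.2, -1.4, 17.1]
gripper_width: 0.0085
grasp_force: 60.0
[-0.55728393  1.34997953  0.13453476]
[[338, 208, 1, 1, 1], [344, 208, 1, 1, 1], [338, 210, 6, 3, 6], [345, 211, 1, 1, 1]]
ellipse ((341.4159240722656, 209.5828399658203), (5.240000247955322, 7.58859395980835), 102.40510559082031) world [0.63478775 0.28286899 0.047     ]
```

View pics/s9.png

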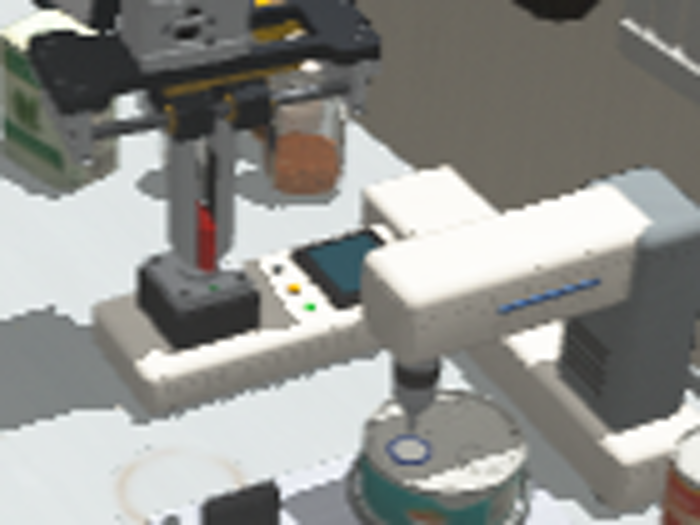

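The key stands at right angles to its start, with 0.13 N m against the stop. The patch is still at crop (409,450) under the nozzle tip (413,428). Handing in.

```bash
python3 -c "
from station import workorder;print(workorder.close_job())"
```

```text
the job is handed in; nothing more can be done
None
```

I handed the job in after about 15 s of robot time. The tin's white patch is under the nozzle to within about 2 mm by the side camera, and the key is fully home, turned clockwise to its stop and still gripped; the judge's result was not shown.

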